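# Extend the telescoping window squeegee and hold it ready

### The job

Get the telescoping window squeegee ready for the tall kitchen window: with its blade head still caught in the rest, squeeze the orange button on the handle and, keeping it squeezed, pull the handle straight back past the first stop to the second, until both tube sections are fully out. Then lift it straight up about 8 cm, clear of the rest, and finish while still holding it in the gripper, fully extended, level and still. Do not disturb the mug, glass, lemon or timer.

Things in the scene. Friction and masses are not known exactly. Their poses are not given: they have to be found in the camera images.
- squeegee: squeegee handle: light grey with dark ribbed rear, 165 mm long, 32 wide (y), 36 high. Origin on its long axis at the orange button: 55 mm behind its front end, 60 mm above the worktop in the rest. x along the tool to the blade (pull to -x), y out of the button's side, z up. Fingers reaching down here and closing along y press the button; both sides are free. Whole tool about 0.43 kg
- handle_end (a point): middle of the handle's rear end, 110 mm behind the button on the handle's axis; an 18 mm hanging loop follows it
- button_face (a point): middle of the outer face of the orange button (24 mm along the handle, 14 mm high) on the handle's +y side; stands 5 mm proud of the handle and moves with the button
- button (a joint): how far the button is pressed: 0 m out, 0.005 flush with the handle (a pad cannot press it farther). Sprung: 2 N at first touch, about 7 N flush. Out, with the tubes home, its pin locks both tubes; pressed over about 3.5 mm it frees them. Press first, then pull: under a pull the pin binds
- tube_outer (a joint): travel of the outer tube (aluminium, 21 mm thick) out of the handle: 0 m home, 0.085 at its stop. Rubs with about 5 N, so it comes second; stays where it is left
- tube_inner (a joint): travel of the inner tube (steel, 16 mm thick, carries the blade head) out of the outer tube: 0 m home, 0.085 at its stop. Rubs with about 2 N, so it comes first: its end is the first stop. Second stop: both tubes out, 170 mm in all. Stays where it is left
- blade_mid (a point): middle of the blade carrier, a dark bar with orange end caps, 150 mm across the tool, 18 mm along it, 12 mm high, with a thin rubber blade 19 mm farther ahead; on the tool's axis, ahead of the handle's origin by 124 mm with the tubes home, 294 mm with both out; 60 mm above the worktop in the rest
- rest: white rest screwed to the worktop, base 6 mm high. Origin on the worktop, 11 mm ahead of blade_mid; x as the lying tool's, z up. Two brackets at y=+-46 mm carry the carrier on ledges 54 mm high; their uprights (78 mm) on its handle side catch it after up to 4 mm of play. It comes out straight up, clear after 25 mm; ease the pull off a few mm first or it drags on them
- rest_prop (a point): top of the rest's prop under the handle, 75 mm behind the button at the start: 16 mm wide across the tool, 42 mm high, narrower than the handle so that fingers pass on both sides of it
- mug: small white mug with a green band and a handle, 61x85x51 mm, standing; origin under it
- glass: small glass, 49 mm wide, 62 mm high, standing; origin under it
- timer: round kitchen timer, black dial, 65 mm wide, 43 mm high; origin under it
- lemon: lemon, 76x56x55 mm; origin under its middle as it lies at the start
There are look-alikes about, which are no part of the job. Of the things shaped like the timer, the black one is meant.

How it is judged:
By the outcome, as a careful person would: the job done as asked, in the order asked, and still so for the second after the job is handed in, while the arm keeps its last pose, push and grip.
It also fails if it takes over 38 s, if anything falls off the work surface, if the arm or the gripper's body presses on something with over 40 N, if the wrist force passes 120 N, or if a joint passes its speed limit or range.

### The arm

A 6-joint arm with a two-finger parallel gripper is mounted at the origin on a cart in front of the work surface, level with it; the furniture and walls round the work are solid. World frame = base frame: x ahead of the robot, y to its left, z up, the work surface at z = 0. Lengths are in m, angles in rad, forces in N, time in s.
With the tool pointing down it reaches from about 0.3 to 0.875 m from the base axis. Payload 6.4 kg.
Tool frame: the origin (TCP) lies midway between the tips of the shut fingers; the grasp point (between the pads) lies arm.grip_point_offset behind it (arm.grip_point_offset is the distance from the TCP to the grasp point, in m); z points along the fingers, y is the line along which they close (so a half turn about z gives the same grasp; the last joint's range is limited). The gripper opens to 88 mm and grips with 3 to 60 N. Pads are 18 mm wide; open, the fingers measure 123 mm over their backs; the gripper's body (75 mm by 187 mm) begins 45 mm behind the grasp point.
Start: joints at [0.949, 0.181, 1.607, -0, 1.354, -0.206], TCP at [0.232, 0.526, 0.208] pointing down, gripper open.
Joint ranges: [-2.99, 2.99], [-0.89, 2.07], [0.3, 2.58], [-1.14, 4.28], [0, 2.63], [-3.12, 3.12]. Speed limits (rad/s): [2.57, 2.57, 3.01, 3.14, 3.14, 3.14].

### API

Orientations are given as [roll, pitch, yaw] about the fixed x, y, z axes, in that order (R = Rz(yaw) Ry(pitch) Rx(roll)).
In Python, from rig import arm, viewer gives the robot as it stands.
- The arm moves only by the shell command python3 -m creep 'ROWS' [FORCE]. ROWS is JSON, a list of rows, each a list of 5 numbers: the opening, from 0 (shut) to 1 (fully open), then the shift along the tool's x, y, z in mm, then the turn about the tool's z in rad. In form: [[hand, dx, dy, dz, turn], ...]. A call has 1 to 8 rows; each row is the pose to reach, as a shift and turn from the pose commanded when the call began, along the tool's axes at that moment; what a row does not reach only later rows make up. A row lasts 1/12 s, in which the tool goes at most 41.7 mm and 7.16 degrees, less where a joint would pass 70% of its speed; a pose out of reach is approached as far as the arm can. A call with a gripper value outside its range is refused whole. The fingers move at their own pace and stop on an object; FORCE is the grip in N (left out, the last holds). Time passes only in rows, so rows that repeat a pose let the fingers close. It gives the time, the measured TCP pose, the force, the opening and the grip force at its end, in the units of the state.
- arm.get_obs(): the state, without advancing time (a new reading comes with each control period).
- viewer.get_image(name): name is "scene" or "top"; returns a dict with "frame" (400x640x3 uint8, red, green, blue), "K" (3x3 intrinsics, pixels), "distortion" ([k1, k2, p1, p2, k3] as OpenCV has them; the pictures are not rectified), "view" (4x4, takes a point from world to camera coordinates). Camera axes: x right, y up, looking along -z (the intrinsics and any distortion apply to the point x, -y, -z); pixel columns grow to the right and rows downward; lengths in m; the calibration is good to about 2 mm. A picture is of the moment at which its call begins. There is no depth.
- arm.close_job(): hands the job in; it is judged then, once.
The state is a dict: "time_s": time; "joint_pos": joint angles; "qd": joint speeds; "tau": joint torques, N m; "tool_pos": TCP position; "eef_rot": TCP orientation; "wrist_force": force on the tool from outside, world axes, zero at the start; "moment": the same for the moment, N m; "width": finger opening in m; "finger_force": force on a finger pad.
Only numpy, scipy, OpenCV 4.12 (cv2) and the standard library are available. Lean on these libraries where they do the work, as an engineer would, in place of code of your own. Each camera call takes 0.05 s, during which the arm holds its last target. There are 200 camera calls.

## Working session

There is one attempt and no reset: what is moved stays moved. The work goes in short steps, Python scripts to look and compute and a shell command to move; the robot and the scene stay as the last step left them, time stands still between calls to the robot, and variables do not carry over. Pictures are saved under pics/ and viewed, at most 10 in all, crops included, and the job is handed in when it is done.

```bash
mkdir -p pics; ls
python3 - <<'E'
from rig import arm, viewer
import cv2
print(arm.get_obs(), arm.grip_point_offset)
for n in ("scene","top"):
    d=viewer.get_image(n); cv2.imwrite(f"pics/{n}0.png",d["frame"][:,:,::-1]); print(d["K"],d["distortion"],d["view"])
E
```

```text
pics
{'time_s': 0.0, 'joint_pos': array([ 9.48693205e-01,  1.81533658e-01,  1.60800148e+00,  4.60799778e-06,
        1.35381285e+00, -2.06300431e-01]), 'qd': array([-6.01220653e-05, -9.64680499e-04,  5.56932098e-04, -4.53281488e-04,
       -1.47130334e-03,  3.00948715e-04]), 'tau': array([ 2.20347007e-03, -4.33858180e+01, -3.41860843e+01,  7.05010397e-02,
        3.83391150e-02, -1.07173989e-04]), 'tool_pos': array([0.23188638, 0.5255211 , 0.2069175 ]), 'eef_rot': array([-3.13987546e+00, -3.63965313e-04,  2.72578865e+00]), 'wrist_force': array([ 0.16573814,  0.39190299, -0.72038164]), 'moment': array([ 0.00170951, -0.00553709,  0.0379294 ]), 'finger_force': 0.0, 'width': 0.08831516673301334} 0.0187
[[519.87210279   0.         320.62412046]
 [  0.         519.87210279 199.19693938]
 [  0.           0.           1.        ]] [-0.07278845  0.          0.          0.          0.        ] [[ 0.6319059  -0.77500797  0.00758875 -0.18894858]
 [ 0.58000116  0.47935568  0.65864769 -0.41230844]
 [-0.51409492 -0.41180188  0.7524132  -0.96894434]
 [ 0.          0.          0.          1.        ]]
[[407.25913416   0.         320.9393418 ]
 [  0.         407.25913416 196.66341647]
 [  0.           0.           1.        ]] [-0.06087106  0.          0.          0.          0.        ] [[ 0.00840789 -0.99995342  0.00473962  0.13831156]
 [ 0.99909444  0.00859818  0.04166984 -0.46459153]
 [-0.04170866  0.00438497  0.99912019 -0.9200964 ]
 [ 0.          0.          0.          1.        ]]
```

View pics/scene0.png

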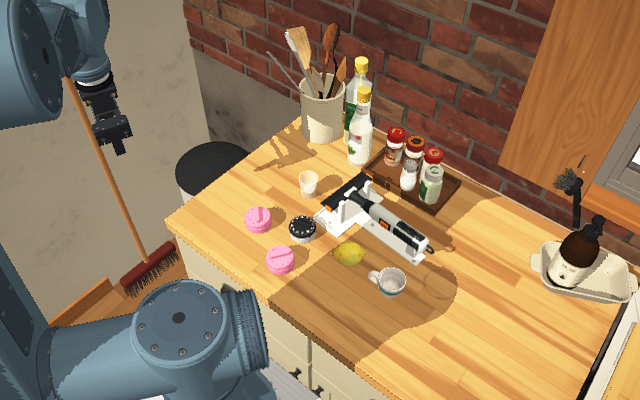

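View pics/top0.png

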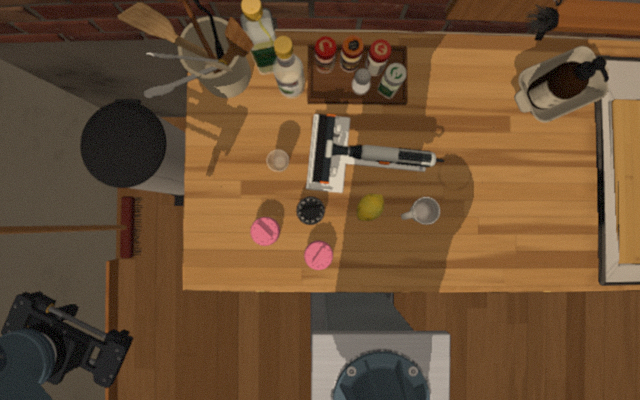

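The scene shows the squeegee with its blade at the upper left (355,190), handle running to (425,248), and the orange button at about (386,225). In the top view the blade bar is at (325,150), the handle runs to (437,158), and the mug is at (425,210). Other orange things are the blade end caps; other grey rods are the utensils at top left (180,60). The pink timers are look-alikes.

```bash
cat > h.py <<'E'
import numpy as np, cv2
from rig import arm, viewer
F=np.diag([1,-1,-1.])
def cam(n):
    d=viewer.get_image(n); return d
def ray(d,uv):
    p=cv2.undistortPoints(np.array([[uv]],float),d["K"],np.array(d["distortion"]))[0,0]
    V=d["view"]; R=V[:3,:3]; c=-R.T@V[:3,3]
    return c, R.T@(F@np.array([p[0],p[1],1]))
def at_z(d,uv,z):
    c,r=ray(d,uv); return c+r*(z-c[2])/r[2]
def proj(d,P):
    V=d["view"]; X=(np.atleast_2d(P)@V[:3,:3].T+V[:3,3])@F
    return cv2.projectPoints(X,np.zeros(3),np.zeros(3),d["K"],np.array(d["distortion"]))[0][:,0]
E
python3 - <<'E'
from h import *
t=cv2.imread("pics/top0.png")[100:230,295:455]; s=cv2.imread("pics/scene0.png")[165:275,300:460]
t=cv2.resize(t,None,fx=4.5,fy=4.5,interpolation=cv2.INTER_CUBIC)[:300*2]
s=cv2.resize(s,None,fx=4.5,fy=4.5,interpolation=cv2.INTER_CUBIC)
cv2.imwrite("pics/tc.png",t);cv2.imwrite("pics/sc.png",s)
E
```

```text
(no output)
```

View pics/tc.png

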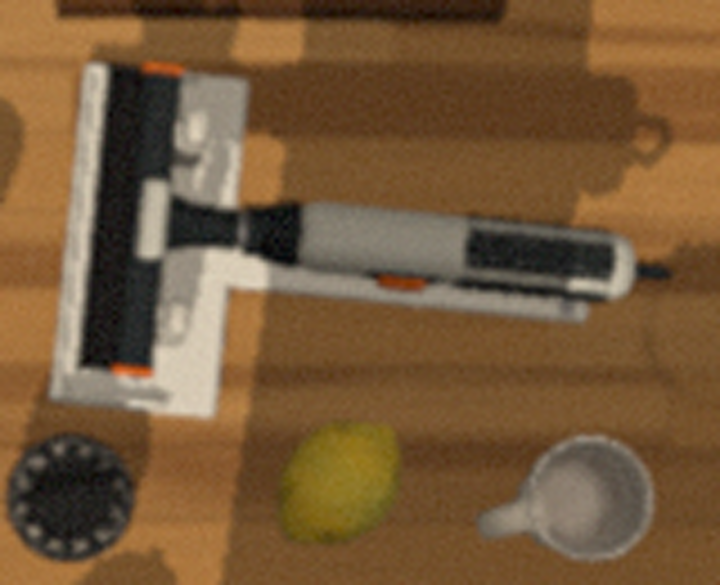

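View pics/sc.png

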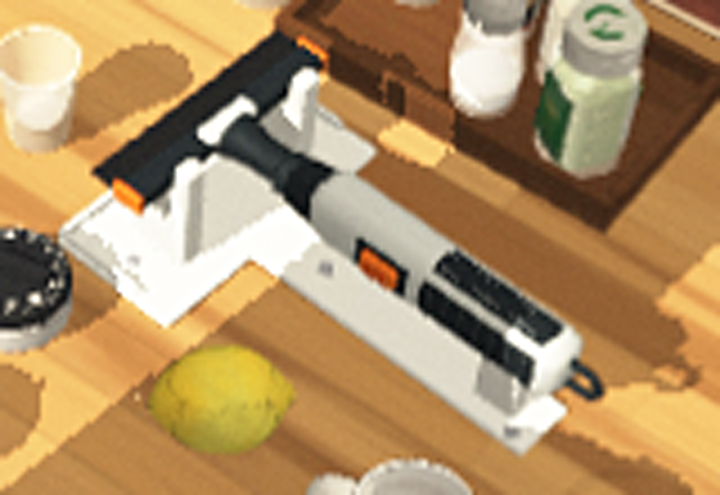

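Top crop: button (402,283), end caps (163,69) and (131,371), handle rear (633,265), handle front (300,233). Scene crop: button (380,266), rear of handle (565,355). The button faces the robot and the pull goes to about -y.

Run:
```python
from h import *
t=viewer.get_image("top"); s=viewer.get_image("scene")
T=lambda x,y,z: at_z(t,(295+(x+.5)/4.5-.5,100+(y+.5)/4.5-.5),z)
S=lambda x,y,z: at_z(s,(300+(x+.5)/4.5-.5,165+(y+.5)/4.5-.5),z)
print("button top",T(402,283,.06),"scene",S(380,266,.06))
a,b=T(163,69,.066),T(131,371,.066); print("caps",a,b,(a+b)/2,np.linalg.norm(a-b))
sa,sb=S(312,52,.062),S(128,194,.060);print("caps s",sa,sb,(sa+sb)/2)
print("rear",T(633,268,.06),"front",T(300,233,.06))
d=a-b; print("axis yaw from caps",np.degrees(np.arctan2(d[0],-d[1]) ), np.degrees(np.arctan2(-(-d[1]),d[0])))
f=T(300,233,.06)-T(633,268,.06); print("yaw of tool x",np.degrees(np.arctan2(f[1],f[0])), np.linalg.norm(f))
print("lemon",T(340,480,.027),"mug",T(590,498,.05),"timer",T(70,497,.043))
print("jar green top",at_z(t,(394,72),.09),"shaker",at_z(t,(361,78),.07))
o=arm.get_obs(); yaw=o["eef_rot"][2]; print(np.degrees(yaw))
```

```text
button top [0.53669343 0.00632155 0.06      ] scene [0.5391944  0.00667114 0.06      ]
caps [0.63843467 0.12255964 0.066     ] [0.49246626 0.13679801 0.066     ] [0.56545047 0.12967882 0.066     ] 0.14666120421432968
caps s [0.63922429 0.12183891 0.062     ] [0.49446185 0.13717639 0.06      ] [0.56684307 0.12950765 0.061     ]
rear [ 0.54526875 -0.10616725  0.06      ] front [0.5604462 0.0557045 0.06     ]
axis yaw from caps 84.42875335669635 -5.571246643303655
yaw of tool x 84.64348100091495 0.1625817302073635
lemon [0.44205637 0.03188842 0.027     ] mug [ 0.43382321 -0.08738718  0.05      ] timer [0.43234992 0.16582022 0.043     ]
jar green top [ 0.727075   -0.01073906  0.09      ] shaker [0.71971692 0.05763522 0.07      ]
156.17611268834182
```

Squeegee origin comes out near (0.556, 0.005), tool x yaw about 84.5°. The estimates from button, caps and rear end agree within 3 mm. Next is the transit above it.

```bash
cat >> h.py <<'E'
def delta(p,yaw):
    o=arm.get_obs(); R=cv2.Rodrigues(np.zeros(3))[0]
    from scipy.spatial.transform import Rotation as Ro
    R=Ro.from_euler("xyz",o["eef_rot"]).as_matrix()
    print("t",o["time_s"],"pos",o["tool_pos"],"rpy",o["eef_rot"],"w",o["width"],"ff",o["finger_force"],"F",o["wrist_force"])
    print("rows to target mm",1000*R.T@(np.array(p)-o["tool_pos"]),"turn",-(yaw-o["eef_rot"][2]))
E
python3 -m creep '[[1,-32,-22,0,0.08],[1,-64,-43,0,0.16],[1,-96,-65,0,0.24],[1,-128,-86,0,0.32],[1,-160,-108,0,0.4],[1,-192,-130,0,0.48],[1,-224,-152,0,0.56],[1,-256,-173,0,0.64]]'
python3 -c "
from h import *
delta([.556,.005,.15],np.radians(84.5))"
```

```text
time_s: 0.87
tool_pos: [0.397, 0.2626, 0.2079]
eef_rot: [3.141, 0.0, 2.082]
wrist_force: [0.8, 0.6, -0.1]
width: 0.0887
finger_force: 0.0
t 0.8667 pos [0.39701343 0.26259423 0.20786288] rpy [3.14138945e+00 6.13466860e-05 2.08201645e+00] w 0.08866773966702338 ff 0.0 F [ 0.82590124  0.58659768 -0.146607  ]
rows to target mm [-302.43966472   12.62223994   57.88400384] turn 0.6072132364158482
```

```bash
python3 -m creep '[[1,-38,2,5,0.08],[1,-76,3,10,0.16],[1,-114,5,15,0.24],[1,-152,6,20,0.32],[1,-190,8,30,0.4],[1,-228,9,40,0.48],[1,-266,11,50,0.56],[1,-302,13,58,0.607]]'
python3 -m creep '[[1,0,0,0,0],[1,0,0,0,0]]' >/dev/null
python3 - <<'E'
from h import *
delta([.556,.005,.0413],np.radians(84.5))
t=viewer.get_image("top"); s=viewer.get_image("scene")
a=cv2.resize(t["frame"][90:230,295:475,::-1],None,fx=2.2,fy=2.2); b=cv2.resize(s["frame"][135:275,290:470,::-1],None,fx=2.2,fy=2.2)
cv2.imwrite("pics/p1.png",np.hstack([a,b]))
E
```

```text
time_s: 1.53
tool_pos: [0.5571, 0.0059, 0.1489]
eef_rot: [-3.141, 0.0, 1.474]
wrist_force: [-0.2, 1.3, 0.0]
width: 0.088
finger_force: 0.0
t 1.7 pos [0.55650635 0.00646118 0.14877254] rpy [-3.13952622e+00 -3.43154142e-04  1.47600307e+00] w 0.0881429741232877 ff 0.0 F [-0.8619913   0.96434273 -0.83613663]
rows to target mm [ -1.53942293  -0.14369012 107.47253954] turn 0.0011998567214990263
```

View pics/p1.png

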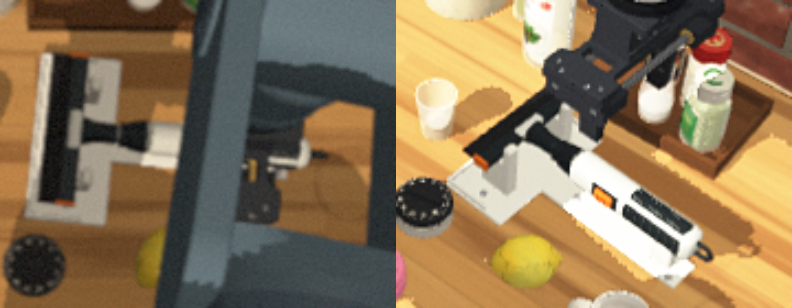

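The gripper is centred over the button, with fingers straddling the handle and clear of lemon and mug. Now descend.

```bash
python3 -m creep '[[1,-1,0,20,0],[1,-1,0,40,0],[1,-1,0,60,0],[1,-1,0,80,0],[1,-1,0,95,0],[1,-1,0,103,0],[1,-1,0,107,0],[1,-1,0,107,0]]'
python3 - <<'E'
from h import *
delta([.556,.005,.0413],np.radians(84.5))
s=viewer.get_image("scene")
cv2.imwrite("pics/p2.png",cv2.resize(s["frame"][145:275,300:460,::-1],None,fx=4,fy=4))
E
```

```text
time_s: 2.47
tool_pos: [0.5561, 0.0079, 0.0427]
eef_rot: [-3.141, -0.0, 1.48]
wrist_force: [-0.1, 0.4, -0.1]
width: 0.0884
finger_force: 0.0
t 2.4667 pos [0.55607258 0.00794183 0.04273719] rpy [-3.14102637e+00 -1.07079761e-04  1.48036864e+00] w 0.08840348621327604 ff 0.0 F [-0.08717139  0.42007165 -0.099551  ]
rows to target mm [-2.93651827  0.1941937   1.4367672 ] turn 0.005565423654510182
```

View pics/p2.png

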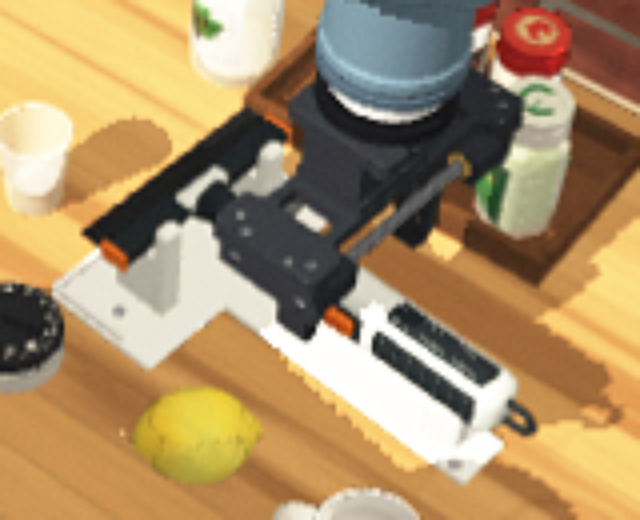

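Run:
```python
from h import *
s=viewer.get_image("scene")
print("button rear edge",at_z(s,(300+357/4,145+331/4),.06), "finger tip near outer", at_z(s,(300+290/4,145+338/4),.042), at_z(s,(300+318/4,145+318/4),.042))
X=np.array([.096,.995,0]);Y=np.array([-.995,.096,0]);Z=np.array([0,0,1])
o=np.array([.556,.007,.06])
for q in [(-.012,.021,0),(.009,.0615,-.018),(-.009,.0615,-.018)]:
    p=proj(s,o+q[0]*X+q[1]*Y+q[2]*Z)[0]; print(q,(p-[300,145])*4)
```

```text
button rear edge [ 0.53704405 -0.00935645  0.06      ] finger tip near outer [0.52066736 0.02453281 0.042     ] [0.54337428 0.02043063 0.042     ]
(-0.012, 0.021, 0) [344.7536947  328.67375262]
(0.009, 0.0615, -0.018) [268.67792915 366.70036166]
(-0.009, 0.0615, -0.018) [292.18628565 384.39351559]
```

The view puts the button centre about 4 mm further along -x than the pads, so I shift back 4 mm, go 3 mm lower and then close.

```bash
python3 -m creep '[[1,-4,0,3,0],[1,-4,0,3,0],[0.45,-4,0,3,0],[0.3,-4,0,3,0],[0,-4,0,3,0],[0,-4,0,3,0],[0,-4,0,3,0],[0,-4,0,3,0]]' 20
python3 -m creep '[[0,0,0,0,0],[0,0,0,0,0],[0,0,0,0,0],[0,0,0,0,0],[0,0,0,0,0],[0,0,0,0,0]]' 60
python3 - <<'E'
from h import *
delta([.556,.005,.0413],np.radians(84.5))
s=viewer.get_image("scene")
cv2.imwrite("pics/p3.png",cv2.resize(s["frame"][145:275,300:460,::-1],None,fx=4,fy=4))
E
```

```text
time_s: 3.23
tool_pos: [0.5561, 0.003, 0.0398]
eef_rot: [-3.142, -0.0, 1.479]
wrist_force: [0.7, -0.7, -0.6]
width: 0.0504
finger_force: 0.0
time_s: 3.73
tool_pos: [0.5557, 0.0031, 0.0397]
eef_rot: [-3.141, -0.0, 1.479]
wrist_force: [-2.5, 1.8, 2.3]
width: 0.0309
finger_force: 60.0
t 3.7333 pos [0.55569885 0.00313738 0.03968885] rpy [-3.14062628e+00 -1.96979435e-04  1.47876882e+00] w 0.0309376565067588 ff 59.99547600746155 F [-2.49782663  1.78077402  2.2529437 ]
rows to target mm [ 1.88273248  0.12715003 -1.61090246] turn 0.003965606488403273
```

View pics/p3.png

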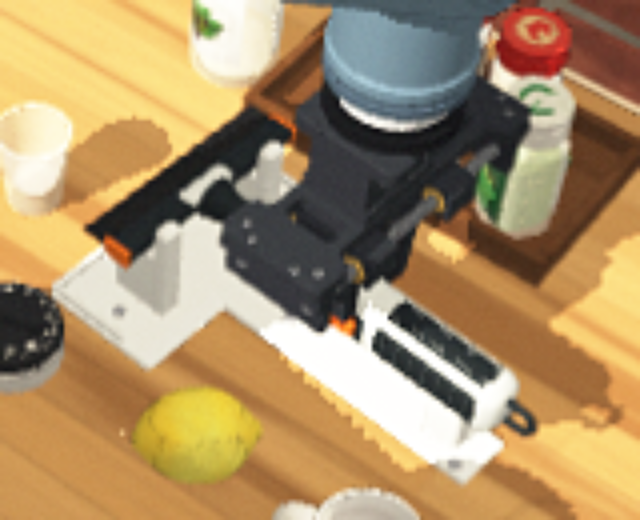

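Width is 30.9 mm, so the button is flush. Now pull.

```bash
python3 -m creep '[[0,-5,0,0,0],[0,-10,0,0,0],[0,-16,0,0,0],[0,-22,0,0,0],[0,-28,0,0,0],[0,-34,0,0,0],[0,-40,0,0,0],[0,-40,0,0,0]]'
python3 -m creep '[[0,-8,0,0,0],[0,-16,0,0,0],[0,-24,0,0,0],[0,-32,0,0,0],[0,-40,0,0,0],[0,-48,0,0,0],[0,-56,0,0,0],[0,-60,0,0,0]]'
python3 -c "
from h import *
delta([.5392,-.1661,.0397],np.radians(84.7))"
```

```text
time_s: 4.45
tool_pos: [0.5546, -0.0212, 0.0398]
eef_rot: [3.138, -0.024, 1.478]
wrist_force: [13.8, 66.0, 1.9]
width: 0.0311
finger_force: 60.0
time_s: 5.12
tool_pos: [0.5481, -0.0797, 0.0385]
eef_rot: [-3.141, -0.026, 1.478]
wrist_force: [15.5, 76.2, 2.0]
width: 0.0313
finger_force: 60.0
t 5.1167 pos [ 0.54809635 -0.07972281  0.03847013] rpy [-3.14131461 -0.02635283  1.47820683] w 0.03133821416295834 ff 59.97405767440796 F [15.4913742  76.19401445  2.03160709]
rows to target mm [-86.76717889  -0.87302357  -3.51714594] turn -8.704701790041014e-05
```

The 76 N force suggests the lock is binding and the pads slipped. Stop and look.

Run:
```python
from h import *
s=viewer.get_image("scene");t=viewer.get_image("top")
a=cv2.resize(s["frame"][145:275,300:470,::-1],None,fx=3,fy=3); b=cv2.resize(t["frame"][90:220,300:470,::-1],None,fx=1.7,fy=1.7)
b=cv2.copyMakeBorder(b,0,a.shape[0]-b.shape[0],0,0,cv2.BORDER_CONSTANT)
cv2.imwrite("pics/p4.png",np.hstack([a,b]))
```

```text
(no output)
```

View pics/p4.png

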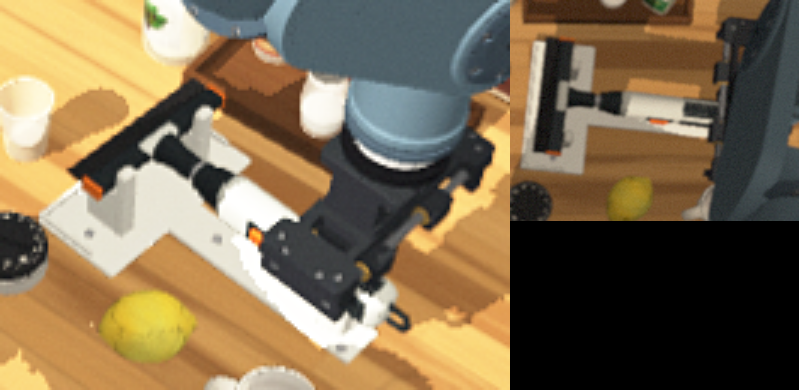

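The squeegee has not extended: tubes are home and the pads slid back to the ribbed rear. The orange button is now visible at crop (255,237), out again. The pads must have sat ahead of it and missed it. Ease off, open and re-measure.

```bash
python3 -m creep '[[0,8,0,0,0],[0,16,0,0,0],[0,18,0,0,0],[0,18,0,0,0]]'
python3 -m creep '[[0.3,0,0,0,0],[0.5,0,0,0,0],[1,0,0,0,0],[1,0,0,0,0],[1,0,0,0,0],[1,0,0,0,0],[1,0,0,0,0]]' 20
python3 - <<'E'
from h import *
s=viewer.get_image("scene");t=viewer.get_image("top")
cv2.imwrite("pics/s5.png",s["frame"][:,:,::-1]);cv2.imwrite("pics/t5.png",t["frame"][:,:,::-1])
a=cv2.resize(s["frame"][170:260,310:440,::-1],None,fx=3,fy=3,interpolation=2); b=cv2.resize(t["frame"][100:190,300:430,::-1],None,fx=3,fy=3,interpolation=2)
cv2.imwrite("pics/p5.png",np.hstack([a,b]))
for n,d in(("s",s),("t",t)):
    f=cv2.cvtColor(d["frame"],cv2.COLOR_RGB2HSV)
    m=cv2.inRange(f,(4,190,120),(16,255,255))
    k,l,st,c=cv2.connectedComponentsWithStats(m)
    for i in range(1,k):
        if st[i,4]>8 and 300<c[i,0]<440 and 100<c[i,1]<270: print(n,c[i],st[i],at_z(d,c[i],.06))
delta([.556,-.0,.0397],np.radians(84.7))
E
```

```text
time_s: 5.55
tool_pos: [0.5487, -0.0774, 0.0394]
eef_rot: [3.141, -0.002, 1.479]
wrist_force: [3.4, 10.7, -3.7]
width: 0.0309
finger_force: 59.9
time_s: 6.13
tool_pos: [0.5487, -0.0792, 0.04]
eef_rot: [3.141, 0.0, 1.478]
wrist_force: [-0.6, -0.2, -0.5]
width: 0.0698
finger_force: 0.0
s [371.42857143 176.        ] [368 173   7   8  14] [0.645343   0.11836261 0.06      ]
s [330.11538462 208.03846154] [327 205   7   7  26] [0.49680807 0.13279172 0.06      ]
t [333.18181818 113.27272727] [329 113   8   2  11] [0.64365919 0.117295   0.06      ]
t [385.625  161.0625] [381 160  10   3  16] [0.53987071 0.00265949 0.06      ]
t 6.2333 pos [ 0.54866871 -0.07891953  0.03989677] rpy [3.14141197e+00 1.24729518e-04 1.47856447e+00] w 0.07769952977904808 ff 0.0 F [-0.03715651 -1.27900309 -0.05956287]
rows to target mm [7.92593412e+01 3.15209962e-02 1.86892430e-01] turn 0.00027059721631284006
```

View pics/p5.png

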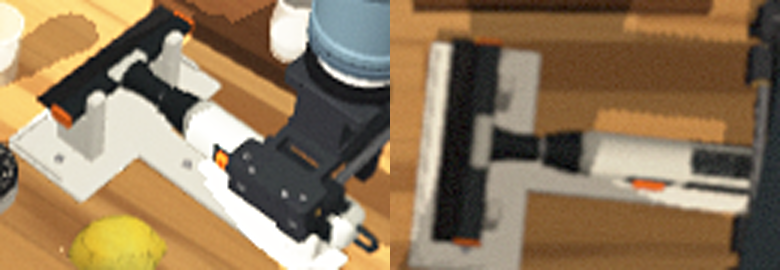

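Run:
```python
from h import *
s=viewer.get_image("scene")
V=s["view"]; print("cam",-V[:3,:3].T@V[:3,3])
def orange(img,off):
    f=cv2.cvtColor(img,cv2.COLOR_BGR2HSV); m=cv2.inRange(f,(3,150,90),(17,255,255))
    ys,xs=np.nonzero(m); k=(xs+off[0]>370)&(xs+off[0]<400)&(ys+off[1]>212)&(ys+off[1]<240)
    return sorted(zip(ys[k]+off[1],xs[k]+off[0]))
def rows(l):
    d={}
    for y,x in l: d.setdefault(int(y),[]).append(int(x))
    print({y:(min(x),max(x)) for y,x in d.items()})
rows(orange(cv2.imread("pics/scene0.png"),(0,0)))
for n in("p2","p3"):
    rows(orange(cv2.resize(cv2.imread(f"pics/{n}.png"),None,fx=.25,fy=.25,interpolation=cv2.INTER_AREA),(300,145)))
rows(orange(cv2.imread("pics/s5.png"),(0,0)))
X=np.array([.096,.995,0]);Y=np.array([-.995,.096,0]);Z=np.array([0,0,1])
for o in ([.556,.005,.06],[.558,.001,.06]):
  for dy in(.021,.016):
    print(o,dy,[proj(s,np.array(o)+x*X+dy*Y+z*Z)[0].round(1).tolist() for x in(-.012,.012) for z in(-.007,.007)])
g=np.array([.5557,.0031,0])
for z in(.04,.05,.06,.077): print("pad near face rear edge z",z,proj(s,g-.009*X+.0155*Y+z*Z)[0].round(1),"front",proj(s,g+.009*X+.0155*Y+z*Z)[0].round(1),"finger back rear",proj(s,g-.009*X+.033*Y+z*Z)[0].round(1))
```

```text
cam [-0.13959227 -0.34780736  1.0020464 ]
{213: (394, 399), 214: (395, 399), 215: (397, 399), 216: (398, 399), 220: (381, 381), 221: (380, 383), 222: (380, 384), 223: (380, 385), 224: (380, 387), 225: (381, 387), 226: (382, 388), 227: (384, 387), 228: (385, 387), 234: (371, 371), 235: (371, 372), 236: (371, 373), 237: (371, 375), 238: (371, 376), 239: (371, 377)}
{213: (394, 399), 214: (396, 399), 215: (397, 399), 216: (399, 399), 221: (383, 383), 222: (381, 384), 223: (381, 385), 224: (381, 387), 225: (382, 387), 226: (383, 388), 227: (384, 387), 228: (386, 387), 235: (371, 371), 236: (371, 371), 237: (371, 371), 238: (371, 373), 239: (371, 375)}
{215: (399, 399), 224: (382, 387), 225: (382, 388), 226: (384, 388), 227: (385, 388), 228: (387, 388), 235: (371, 371), 236: (371, 371), 237: (371, 372), 238: (371, 375), 239: (371, 375)}
{213: (396, 399), 214: (397, 399), 215: (398, 398), 220: (382, 383), 221: (382, 385), 222: (385, 385), 223: (382, 385), 224: (382, 385), 225: (383, 384), 234: (371, 371), 235: (371, 372), 236: (371, 373), 237: (371, 374), 238: (371, 376), 239: (371, 377)}
[0.556, 0.005, 0.06] 0.021 [[386.6, 229.5], [387.2, 225.7], [378.7, 223.7], [379.3, 220.0]]
[0.556, 0.005, 0.06] 0.016 [[388.0, 228.3], [388.6, 224.5], [380.1, 222.5], [380.7, 218.8]]
[0.558, 0.001, 0.06] 0.021 [[388.5, 229.8], [389.2, 226.1], [380.6, 224.1], [381.2, 220.3]]
[0.558, 0.001, 0.06] 0.016 [[389.9, 228.6], [390.5, 224.9], [382.0, 222.9], [382.6, 219.1]]
pad near face rear edge z 0.04 [387.1 231.3] front [381.3 227.1] finger back rear [382.3 235.6]
pad near face rear edge z 0.05 [387.6 228.7] front [381.7 224.4] finger back rear [382.7 232.9]
pad near face rear edge z 0.06 [388. 226.] front [382.1 221.7] finger back rear [383.2 230.3]
pad near face rear edge z 0.077 [388.8 221.4] front [382.8 217.1] finger back rear [383.9 225.7]
```

The p3 numbers show orange still visible where an aligned pad should hide it, so the real fingertip height needs checking. One last picture with projected pad outlines will do that.

Run:
```python
from h import *
s=viewer.get_image("scene")
X=np.array([.095,.9955,0]);Y=np.array([-.9955,.095,0]);Z=np.array([0,0,1])
def panel(img,x0,y0,sc,g,w,crop):
    cx,cy,cw,ch=crop; big=cv2.resize(img,None,fx=1,fy=1)
    f=lambda P:((proj(s,P)[0]+.5-[x0,y0])*sc).astype(int)
    z=g[2]
    for sg in(1,-1):
        P=[np.array([g[0],g[1],0])+a*X+sg*w/2*Y+b*Z for a,b in((-.009,z),(.009,z),(.009,z+.037),(-.009,z+.037))]
        cv2.polylines(big,[np.array([f(p) for p in P])],True,(255,0,255) if sg>0 else (255,255,0),1)
    cv2.circle(big,tuple(map(int,f(np.array(g)))),2,(0,255,0),-1)
    return big[cy:cy+ch,cx:cx+cw]
p1=cv2.imread("pics/p1.png")[:,396:]; p1=cv2.resize(p1,None,fx=4/2.2,fy=4/2.2)
A=panel(p1,290,135,4,[.5565,.0065,.1488],.088,(140,0,395,299))
B=panel(cv2.resize(cv2.imread("pics/p3.png"),None,fx=1.5,fy=1.5,interpolation=2),300,145,6,[.5557,.0031,.0397],.031,(270,290,395,299))
C=panel(cv2.resize(cv2.imread("pics/p2.png"),None,fx=1.5,fy=1.5,interpolation=2),300,145,6,[.556,.0065,.0425],.088,(270,290,395,299))
s5=cv2.resize(cv2.imread("pics/s5.png")[145:275,300:460],None,fx=6,fy=6,interpolation=2)
D=panel(s5,300,145,6,[.5487,-.079,.04],.086,(350,290,395,299))
h=299
A,B,C,D=[cv2.copyMakeBorder(q,0,h-q.shape[0],0,395-q.shape[1],0) for q in(A,B,C,D)]
cv2.imwrite("pics/ov.png",np.vstack([np.hstack([A,B]),np.hstack([C,D])]))
```

```text
(no output)
```

View pics/ov.png

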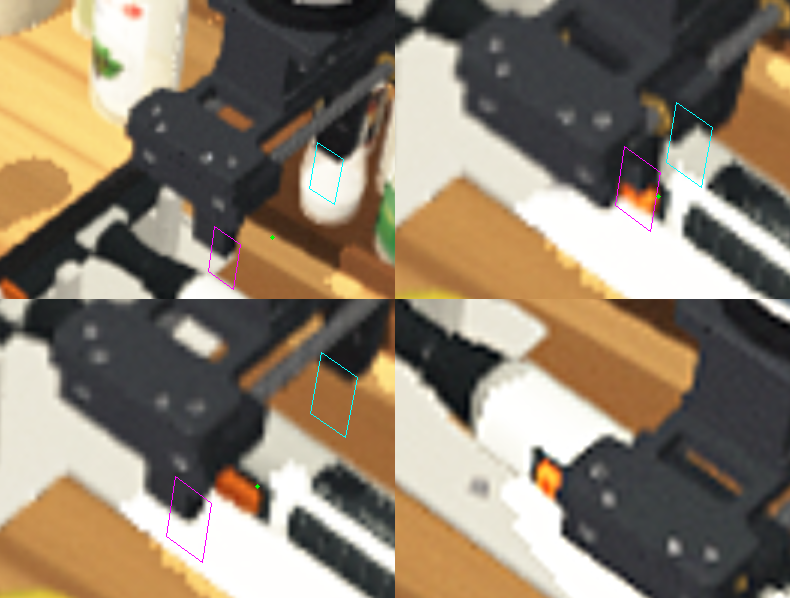

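The picture shows the fingertips sitting about 17 mm higher than the reported TCP implies. The tips end above the magenta outlines, and at the grip (640,190) they covered only the top edge of the button. I regrip 17 mm lower and at the button, where the body still clears the handle, and then ease forward 2 mm so the pin is unloaded.

```bash
python3 -m creep '[[1,12,0,2,0],[1,26,0,4,0],[1,42,0,7,0],[1,58,0,10,0],[1,70,0,13,0],[1,77,0,16,0],[1,80,0,17,0],[1,80,0,17,0]]'
python3 -m creep '[[1,0,0,0,0],[1,0,0,0,0],[1,0,0,0,0]]'
python3 - <<'E'
from h import *
delta([.5563,.001,.023],np.radians(84.7))
s=viewer.get_image("scene"); cv2.imwrite("pics/s6.png",s["frame"][:,:,::-1])
f=cv2.cvtColor(s["frame"],cv2.COLOR_RGB2HSV); m=cv2.inRange(f,(3,150,90),(17,255,255))
for y in range(217,232): 
    x=np.nonzero(m[y,374:394])[0]+374
    print(y,x.tolist(), ["%d"%v for v in s["frame"][y,376:392].mean(1)])
E
```

```text
time_s: 7.0
tool_pos: [0.5557, 0.0018, 0.0224]
eef_rot: [-3.141, -0.0, 1.48]
wrist_force: [-0.6, 0.5, -0.1]
width: 0.0879
finger_force: 0.0
time_s: 7.25
tool_pos: [0.5562, 0.0003, 0.023]
eef_rot: [3.141, 0.0, 1.478]
wrist_force: [0.1, 0.1, -0.3]
width: 0.0882
finger_force: 0.0
t 7.25 pos [5.56207491e-01 2.75365774e-04 2.30379773e-02] rpy [3.14114430e+00 1.66952596e-04 1.47793763e+00] w 0.08822844900321443 ff 0.0 F [ 0.1026013   0.14757564 -0.25475683]
rows to target mm [0.73009654 0.02490129 0.03786658] turn -0.00035624432856584676
217 [] ['63', '63', '62', '57', '73', '61', '63', '64', '65', '66', '63', '40', '38', '82', '84', '112']
218 [] ['63', '63', '67', '114', '125', '66', '62', '66', '63', '61', '57', '43', '43', '40', '61', '154']
219 [] ['62', '65', '70', '150', '131', '74', '65', '64', '64', '57', '42', '39', '43', '38', '30', '115']
220 [] ['67', '67', '63', '58', '57', '62', '64', '64', '52', '42', '31', '43', '45', '39', '26', '131']
221 [] ['69', '67', '69', '62', '59', '63', '63', '52', '35', '36', '36', '43', '41', '36', '23', '158']
222 [] ['63', '66', '72', '70', '
[... 381 characters left out ...]
', '14']
226 [388, 389, 390] ['72', '55', '55', '52', '47', '36', '31', '34', '33', '30', '31', '45', '82', '133', '73', '18']
227 [387, 388, 389, 390] ['104', '84', '58', '59', '31', '34', '33', '32', '27', '23', '67', '67', '95', '109', '55', '15']
228 [388, 389] ['100', '115', '62', '57', '33', '31', '31', '27', '17', '109', '242', '154', '87', '91', '31', '12']
229 [] ['48', '79', '64', '53', '50', '33', '28', '55', '163', '250', '255', '250', '229', '133', '8', '3']
230 [] ['42', '58', '60', '57', '56', '35', '14', '238', '255', '255', '255', '255', '255', '249', '166', '37']
231 [] ['47', '58', '58', '57', '53', '36', '62', '255', '255', '254', '254', '254', '255', '255', '255', '160']
```

```bash
python3 -m creep '[[0.4,0,0,0,0],[0.3,0,0,0,0],[0,0,0,0,0],[0,0,0,0,0],[0,0,0,0,0],[0,0,0,0,0],[0,0,0,0,0],[0,0,0,0,0]]' 20
python3 -m creep '[[0,1,0,0,0],[0,2,0,0,0],[0,2,0,0,0],[0,2,0,0,0],[0,2,0,0,0],[0,2,0,0,0]]' 60
python3 - <<'E'
from h import *
delta([.5563,.001,.023],np.radians(84.7))
s=viewer.get_image("scene"); cv2.imwrite("pics/s7.png",s["frame"][:,:,::-1])
f=cv2.cvtColor(s["frame"],cv2.COLOR_RGB2HSV); m=cv2.inRange(f,(3,150,90),(17,255,255))
for y in range(215,232): 
    x=np.nonzero(m[y,374:394])[0]+374
    if len(x): print(y,x.tolist())
E
```

```text
time_s: 7.97
tool_pos: [0.5556, 0.0011, 0.0227]
eef_rot: [-3.141, -0.0, 1.479]
wrist_force: [-2.9, -0.4, 1.3]
width: 0.037
finger_force: 1.6
time_s: 8.47
tool_pos: [0.5562, 0.0029, 0.0228]
eef_rot: [3.141, 0.0, 1.479]
wrist_force: [0.2, -2.2, -0.4]
width: 0.0312
finger_force: 60.0
t 8.4667 pos [0.55624188 0.00286006 0.02284651] rpy [3.14140755e+00 8.93387882e-05 1.47875803e+00] w 0.031186329886700837 ff 59.977246820926666 F [ 0.18032803 -2.21198404 -0.39149968]
rows to target mm [-1.84685803  0.22885998 -0.15328337] turn 0.00046414858698762274
```

This time contact came at 37 mm width, which is the button, and then it went flush. A short test pull next.

```bash
python3 -m creep '[[0,-3,0,0,0],[0,-6,0,0,0],[0,-9,0,0,0],[0,-12,0,0,0],[0,-15,0,0,0],[0,-15,0,0,0]]'
```

```text
time_s: 9.02
tool_pos: [0.5547, -0.0125, 0.0229]
eef_rot: [-3.142, 0.0, 1.478]
wrist_force: [-0.1, 2.1, 1.3]
width: 0.0318
finger_force: 60.0
```

The inner tube is sliding at 2 N. Continue.

```bash
python3 -m creep '[[0,-6,0,0,0],[0,-14,0,0,0],[0,-23,0,0,0],[0,-32,0,0,0],[0,-41,0,0,0],[0,-50,0,0,0],[0,-57,0,0,0],[0,-63,0,0,0]]'
python3 -m creep '[[0,-4,0,0,0],[0,-8,0,0,0],[0,-12,0,0,0],[0,-16,0,0,0],[0,-20,0,0,0],[0,-24,0,0,0],[0,-28,0,0,0],[0,-32,0,0,0]]'
python3 -m creep '[[0,-6,0,0,0],[0,-12,0,0,0],[0,-18,0,0,0],[0,-24,0,0,0],[0,-30,0,0,0],[0,-36,0,0,0],[0,-42,0,0,0],[0,-48,0,0,0]]'
```

```text
time_s: 9.68
tool_pos: [0.5489, -0.0748, 0.0229]
eef_rot: [-3.141, -0.001, 1.478]
wrist_force: [0.3, 6.4, 2.8]
width: 0.0313
finger_force: 60.0
time_s: 10.35
tool_pos: [0.5459, -0.1053, 0.0228]
eef_rot: [-3.141, -0.002, 1.479]
wrist_force: [3.3, 9.2, 3.0]
width: 0.0315
finger_force: 60.0
time_s: 11.02
tool_pos: [0.5406, -0.1536, 0.0218]
eef_rot: [-3.14, -0.002, 1.479]
wrist_force: [2.0, 4.6, -3.9]
width: 0.032
finger_force: 60.0
```

```bash
python3 -m creep '[[0,-3,0,0,0],[0,-6,0,0,0],[0,-9,0,0,0],[0,-11,0,0,0],[0,-12,0,0,0],[0,-12,0,0,0]]'
python3 -m creep '[[0,-1,0,0,0],[0,-2,0,0,0],[0,-3,0,0,0],[0,-4,0,0,0],[0,-4,0,0,0],[0,-4,0,0,0]]'
```

```text
time_s: 11.52
tool_pos: [0.5398, -0.166, 0.0222]
eef_rot: [-3.14, -0.001, 1.479]
wrist_force: [1.5, 3.4, -3.2]
width: 0.0319
finger_force: 60.0
time_s: 12.02
tool_pos: [0.5396, -0.1676, 0.022]
eef_rot: [-3.14, -0.004, 1.479]
wrist_force: [3.0, 12.5, -4.6]
width: 0.0316
finger_force: 60.0
```

```bash
python3 -m creep '[[0,-1,0,0,0],[0,-2,0,0,0],[0,-3,0,0,0],[0,-4,0,0,0],[0,-4,0,0,0],[0,-4,0,0,0]]'
python3 - <<'E'
from h import *
delta([.5397,-.166,.1],np.radians(84.7))
s=viewer.get_image("scene"); t=viewer.get_image("top")
cv2.imwrite("pics/s8.png",s["frame"][:,:,::-1]);cv2.imwrite("pics/t8.png",t["frame"][:,:,::-1])
for n,d in(("s",s),("t",t)):
    f=cv2.cvtColor(d["frame"],cv2.COLOR_RGB2HSV)
    m=cv2.inRange(f,(4,190,120),(16,255,255))
    k,l,st,c=cv2.connectedComponentsWithStats(m)
    for i in range(1,k):
        if st[i,4]>5 and 300<c[i,0]<470 and 100<c[i,1]<290: print(n,c[i],st[i],at_z(d,c[i],.062))
E
```

```text
time_s: 12.52
tool_pos: [0.539, -0.1676, 0.0211]
eef_rot: [-3.138, -0.01, 1.478]
wrist_force: [7.3, 25.5, -4.6]
width: 0.0319
finger_force: 60.0
t 12.5167 pos [ 0.53902329 -0.1676188   0.02113954] rpy [-3.13846693 -0.00979832  1.4783748 ] w 0.03190841693224228 ff 60.029490273445845 F [ 7.28949189 25.51972365 -4.55942072]
rows to target mm [  2.44694949   0.27799009 -78.84152794] turn 8.092133600978713e-05
s [371.38461538 175.53846154] [368 173   7   7  13] [0.64491337 0.11838974 0.062     ]
s [329.84615385 207.57692308] [327 204   7   8  26] [0.49617175 0.13315564 0.062     ]
t [332.29411765 113.17647059] [328 112  10   3  17] [0.64335297 0.11929584 0.062     ]
t [324.75 180.25] [322 180   6   2   8] [0.4967009  0.13456914 0.062     ]
```

Hard stop at 25 N with no further motion, and the blade-to-handle distance matches 294 mm. Ease off 10 mm (8 mm of it is elastic), then lift.

```bash
python3 -m creep '[[0,3,0,0,0],[0,6,0,0,0],[0,8,0,0,0],[0,9,0,0,0],[0,10,0,0,0],[0,10,0,0,0],[0,10,0,0,0]]'
python3 -m creep '[[0,0,0,-2,0],[0,0,0,-4,0],[0,0,0,-7,0],[0,0,0,-10,0],[0,0,0,-10,0],[0,0,0,-10,0]]'
python3 - <<'E'
from h import *
t=viewer.get_image("top");s=viewer.get_image("scene")
cv2.imwrite("pics/s9.png",s["frame"][:,:,::-1])
for n,d in(("s",s),("t",t)):
    f=cv2.cvtColor(d["frame"],cv2.COLOR_RGB2HSV)
    m=cv2.inRange(f,(4,190,120),(16,255,255))
    k,l,st,c=cv2.connectedComponentsWithStats(m)
    for i in range(1,k):
        if st[i,4]>5 and 300<c[i,0]<470 and 100<c[i,1]<290: print(n,c[i],at_z(d,c[i],.072))
E
```

```text
time_s: 13.2
tool_pos: [0.5406, -0.1649, 0.0229]
eef_rot: [3.142, 0.0, 1.478]
wrist_force: [-0.2, -0.8, -4.0]
width: 0.0312
finger_force: 60.0
time_s: 13.7
tool_pos: [0.541, -0.1645, 0.0332]
eef_rot: [3.141, 0.0, 1.479]
wrist_force: [-0.1, -0.5, -4.0]
width: 0.0315
finger_force: 60.0
s [370.625 172.5  ] [0.64392357 0.12099947 0.072     ]
s [329.07142857 204.82142857] [0.49490271 0.13474635 0.072     ]
t [330.53333333 111.8       ] [0.64382464 0.12341585 0.072     ]
```

The full 4 N weight is carried and the blade follows. Lift the remaining 70 mm, then hold.

```bash
python3 -m creep '[[0,0,0,-3,0],[0,0,0,-8,0],[0,0,0,-13,0],[0,0,0,-18,0],[0,0,0,-23,0],[0,0,0,-28,0],[0,0,0,-32,0],[0,0,0,-35,0]]'
python3 -m creep '[[0,0,0,-5,0],[0,0,0,-10,0],[0,0,0,-15,0],[0,0,0,-20,0],[0,0,0,-25,0],[0,0,0,-30,0],[0,0,0,-33,0],[0,0,0,-35,0]]'
python3 -m creep '[[0,0,0,0,0],[0,0,0,0,0],[0,0,0,0,0],[0,0,0,0,0],[0,0,0,0,0],[0,0,0,0,0],[0,0,0,0,0],[0,0,0,0,0]]'
cat > m.py <<'E'
from h import *
from scipy.optimize import least_squares
def orange(n,d):
    f=cv2.cvtColor(d["frame"],cv2.COLOR_RGB2HSV)
    m=cv2.inRange(f,(4,170,100),(16,255,255))
    k,l,st,c=cv2.connectedComponentsWithStats(m)
    for i in range(1,k):
        if st[i,4]>5 and 290<c[i,0]<470 and 80<c[i,1]<290: print(n,c[i].round(1),st[i,4])
s=viewer.get_image("scene");t=viewer.get_image("top");orange("s",s);orange("t",t)
cv2.imwrite("pics/s10.png",s["frame"][:,:,::-1]);cv2.imwrite("pics/t10.png",t["frame"][:,:,::-1])
o=arm.get_obs();g=o["tool_pos"]; print(g,o["wrist_force"],o["moment"],o["joint_pos"])
X=np.array([.095,.9955,0]);Y=np.array([-.9955,.095,0])
for b in([.5677,.1289,.062],[.5677,.1289,.142],[.5677,.1289,.132]):
    print(b,[proj(s,np.array(b)+q*Y)[0].round(1).tolist() for q in(-.075,.075)],[proj(t,np.array(b)+q*Y)[0].round(1).tolist() for q in(-.075,.075)])
E
python3 m.py
```

```text
time_s: 14.47
tool_pos: [0.541, -0.1645, 0.0686]
eef_rot: [3.141, 0.0, 1.479]
wrist_force: [0.9, -0.1, -3.7]
width: 0.0318
finger_force: 60.0
time_s: 15.13
tool_pos: [0.541, -0.1645, 0.1035]
eef_rot: [3.141, 0.0, 1.479]
wrist_force: [-0.2, 0.3, -4.3]
width: 0.0317
finger_force: 60.0
time_s: 15.8
tool_pos: [0.5406, -0.1643, 0.1027]
eef_rot: [-3.141, -0.0, 1.479]
wrist_force: [-0.5, 0.0, -4.0]
width: 0.0316
finger_force: 60.0
s [374.  153.3] 17
s [387. 154.] 11
s [383.8 161.5] 13
s [380.  164.1] 8
s [399.3 164.5] 10
s [364.7 165.7] 6
s [378.8 171.2] 46
s [367.  171.7] 23
s [374.7 177. ] 19
s [329.5 185.1] 42
s [441.7 189.2] 6
s [382.1 200.1] 15
s [421.7 206.5] 26
s [435.2 204.4] 9
s [428.9 206.4] 18
s [402.9 211.4] 23
s [428.6 211.6] 7
s [433.4 212.6] 8
t [308.2  80.2] 6
t [332.8  81.6] 8
t [331.5 103.1] 32
t [354.1 115.9] 8
t [362.5 119.4] 20
t [392.9 122.3] 172
t [392.2 115.8] 6
t [439.9 116. ] 7
t [457.8 119. ] 30
t [418.4 118.5] 11
t [424.6 119.5] 10
t [436.5 120.1] 34
t [448.1 117. ] 7
t [469.9 119.5] 11
t [353.  121.9] 15
t [370.4 121.7] 18
t [376.9 121.8] 9
t [415.  121.5] 11
t [450.8 120.2] 6
t [446.3 123.2] 10
t [465.1 122. ] 7
t [356.6 125. ] 8
t [420.7 123.3] 6
t [432.4 127.3] 19
t [370.4 126.8] 11
t [415.6 128.6] 20
t [439.8 129. ] 9
t [450.9 128.5] 27
t [352.5 129.2] 6
t [467.1 129.9] 8
t [297.6 159.5] 8
t [306.  160.1] 7
t [323.5 176.6] 13
t [332.2 197.3] 6
t [354.6 198.5] 10
t [439.  201.2] 6
t [339.7 208.3] 6
t [457.5 261.8] 6
[ 0.54073134 -0.16430918  0.10279442] [ 0.37636344 -0.56656305 -4.82422028] [-0.16487109  0.0914272   0.00521135] [-5.04998015e-01  2.75434963e-01  1.72008836e+00  3.05993955e-05
  1.14607502e+00 -4.13006894e-01]
[0.5677, 0.1289, 0.062] [[369.7, 175.5], [328.1, 207.8]] [[331.2, 113.6], [324.1, 181.9]]
[0.5677, 0.1289, 0.142] [[372.3, 152.3], [328.7, 184.8]] [[332.4, 103.7], [324.6, 178.8]]
[0.5677, 0.1289, 0.132] [[372.0, 155.3], [328.6, 187.8]] [[332.2, 105.1], [324.5, 179.2]]
```

Level, lifted about 80 mm, and the end caps lie within 1–2 px of the fully extended prediction. A quick numeric check on the bystanders, then hand in.

```bash
python3 - <<'E'
from h import *
a=cv2.imread("pics/scene0.png");b=cv2.imread("pics/s10.png")
for n,(x,y,w,h) in dict(mug=(366,263,44,38),glass=(295,166,28,34),timer=(285,212,34,32),lemon=(330,238,38,30)).items():
    r=cv2.matchTemplate(b[y-15:y+h+15,x-15:x+w+15],a[y:y+h,x:x+w],cv2.TM_CCOEFF_NORMED); _,v,_,p=cv2.minMaxLoc(r); print(n,round(v,2),p[0]-15,p[1]-15)
E
python3 -m creep '[[0,0,0,0,0],[0,0,0,0,0],[0,0,0,0,0],[0,0,0,0,0]]'
```

```text
mug 1.0 0 0
glass 0.99 0 0
timer 0.96 0 0
lemon 0.78 0 0
time_s: 16.23
tool_pos: [0.5407, -0.1643, 0.1028]
eef_rot: [-3.142, -0.0, 1.479]
wrist_force: [0.5, 0.0, -4.7]
width: 0.0316
finger_force: 60.0
```

```bash
python3 -c "
from rig import arm
print(arm.close_job())"
```

```text
the job is handed in; nothing more can be done
None
```

The job is handed in: the squeegee is fully extended to the second stop, lifted about 80 mm clear of the rest, and held level and still at 16.2 s; the mug, glass, timer and lemon show no movement. My first pull failed: the fingers had closed too high to press the button, so I pulled against the lock at up to 76 N and slid along the handle before regripping lower and doing it properly.

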